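Lay the last loaf tin on the sheet pan

TASK

The last empty loaf tin has been left standing on its end on the sheet pan, and the spray can stands where the tin has to go. Stand the can upright in the drip tray beside the oil bottle, then tip the tin over, away from you, so that it lies flat on its base in the free row, mouth up, and slide it until it is square to the pan, its ends level with the lidded tins (centred end to end in the pan), with a finger's width (15 mm) or more of clear space on each side. Do not shift the lidded tins or the other things on the bench.

Things in the scene. Friction and masses are not known exactly. Their poses are not given: they have to be found in the camera images.
- tin_mid (a point): empty open steel loaf tin, 229 x 102 x 102 mm, 0.45 to 0.7 kg, standing on one end at the near end of the free row. Walls 3 mm; 8 mm square rolled rim round the mouth, flush outside. Point: middle of its outer box. Own z: along the 229 mm (up while it stands); own x: from the mouth (robot's side) to the base panel; y across. Lying mouth up, x points down, z along the row.
- tin: the same tin, same axes; this point is the centre of the outside of the end panel it stands on, 114.5 mm from its middle along its own -z. It faces along the row within about 9 degrees.
- pan: aluminium sheet pan, fixed, 406 (its x) x 559 (its y) mm, rims 22 high and 11 wide (inside 384 x 537), floor 3 thick. Origin: centre of its underside, on the bench. Four rows along its x, at about y = -193, -64, 64, 193 mm: three hold lidded tins centred at about x = 0, the free one has the standing tin at its near (-x) end.
- full0_mid (a point): filled loaf tin with its steel lid shut, lying flat on the sheet pan: 229 long, 102 wide, 102 high (lid 1 to 2 mm wider all round), 1.5 kg, loose. Point: its middle, half-way up; x along its length, away from the robot, y across, z up. Leave it where it is.
- full1_mid (a point): filled loaf tin with its steel lid shut, lying flat on the sheet pan: 229 long, 102 wide, 102 high (lid 1 to 2 mm wider all round), 1.5 kg, loose. Point: its middle, half-way up; x along its length, away from the robot, y across, z up. Leave it where it is.
- full2_mid (a point): filled loaf tin with its steel lid shut, lying flat on the sheet pan: 229 long, 102 wide, 102 high (lid 1 to 2 mm wider all round), 1.5 kg, loose. Point: its middle, half-way up; x along its length, away from the robot, y across, z up. Leave it where it is.
- can_mid (a point): spray can of pan release, white and yellow with a red cap: a straight upright cylinder, diameter 50, 170 high, 0.3 kg, standing in the free row, its axis 130 to 190 mm beyond that of the standing tin. It stands higher than the lidded tins beside it. Point: its centre, half-way up (85 mm); z along its axis, up.
- can: the same can; this point is the centre of its underside.
- tray: open steel drip tray to the robot's right, 325 (its x) x 176 (its y) x 40 mm high, walls and floor 4 mm, does not move. Origin: centre of its underside. The oil bottle stands in its near (-x) half; the far half is free.
- oil: amber oil bottle, diameter 66, 240 high, standing in the near half of the drip tray; origin at its foot. Leave it alone.
- dredger: aluminium flour shaker, diameter 72, 114 high; origin at its foot. Leave it alone.
- bowl: white bowl, 130 across, 60 high; origin at its foot. Leave it alone.
- cup: steel mug, 80 across, 85 high; origin at its foot. Leave it alone.
- jar: glass jar with red lid, 76 across, 100 high; origin at its foot. Leave it alone.

How it is judged:
By the outcome, as a careful person would: the job done as asked, in the order asked, and still so for the second after the job is handed in, with the robot touching nothing.
It also fails if it takes over 67 s, if anything falls off the work surface, if the arm or the gripper's body presses on something with over 40 N, if the wrist force passes 120 N, or if a joint passes its speed limit or range.

ROBOT

A 6-joint arm with a two-finger parallel gripper is mounted at the origin on the work surface. World frame = base frame: x ahead of the robot, y to its left, z up, the work surface at z = 0. Lengths are in mm, angles in rad, forces in N, time in s.
With the tool pointing down it reaches from about 325 to 875 mm from the base axis. Payload 4.4 kg.
Tool frame: the origin (TCP) lies on the centre line of the jaws, within the pads' length; the fingertips stand ahead of it and the grasp point (between the pads) lies 6 mm ahead of it (ctrl.tcp_to_tips is the z of the fingertips in the tool frame, in mm); z points along the fingers, y is the line along which they close (so a half turn about z gives the same grasp; the last joint's range is limited). The gripper opens to 85 mm and grips with 20 to 120 N. Pads are 22 mm wide; open, the fingers measure 114 mm over their backs; the gripper's body (76 mm by 85 mm) begins 54 mm behind the grasp point. The pads swing forward as they close: fully open they stand 13 mm farther back than shut.
Start: joints at [1.133, 0.207, 1.542, -0, 1.393, -0.15], TCP at [163.22, 551.35, 256.282] pointing down, gripper open.
Joint ranges: [-2.73, 2.73], [-0.86, 2.22], [0.23, 2.46], [-1.11, 4.25], [0.08, 2.63], [-2.82, 2.82]. Speed limits (rad/s): [2.79, 2.79, 3.14, 3.14, 3.14, 3.14].

INTERFACE

Orientations are given as a 3x3 rotation matrix whose columns are the frame's x, y, z axes.
In Python, from plant import ctrl, sensors, optics gives the robot as it stands. Calls block until the motion is done:
- ctrl.move_ptp(position, orientation): joint-space move of the TCP to a pose.
- ctrl.move_l(position, rot=None, vel=150, threshold=None): straight line of the TCP; rot=None keeps the orientation; vel is the mean speed in mm/s. With threshold (N) it stops when the force on the tool has changed by that much, and returns True; else False.
- ctrl.set_joints(angles): joint-space move.
- ctrl.gripper_to(opening, force=None): finger opening in mm; force is the grip in N (None keeps the last); returns when the fingers have stopped.
- ctrl.hold(seconds).
- ctrl.solve_ik(position, orientation): joint angles nearest the present ones, or None.
- sensors.read_state(): the state.
- optics.grab_frame(name): name is "scene" or "top" or "wrist"; returns (picture, depth): 420x560x3 uint8, red, green, blue; 420x560 float32, mm along the optical axis (not along the pixel's ray), 0 where there is no reading.
- optics.camera_params(name): a dict with "mtx" (3x3 intrinsics, pixels), "k1" (the pictures are not rectified: a ray, as slopes to the right and down, at radius r is drawn at 1 + k1 r^2 times it, then the intrinsics apply), "R" (3x3) and "t" (3): a world point X has camera coordinates R X + t; the wrist camera has in their place "T_tool_cam" (4x4, takes a point from camera to tool coordinates, whose origin is the TCP and whose axes are the flange's). Camera axes: x right, y down, z forward; pixel columns grow to the right and rows downward; lengths in mm; the calibration is good to about 2 mm. A picture is of the moment at which its call begins: read the wrist's pose just before it. camera_params takes no time and is no camera call.
A pose or a line that the arm cannot do raises ctrl.MotionError and nothing moves.
- ctrl.finish_job(): hands the job in; it is judged then, once.
The state is a dict: "t": time; "q": joint angles; "qvel": joint speeds; "tau": joint torques, N m; "eef_pos": TCP position; "eef_rot": TCP orientation; "force": force on the tool from outside, world axes, zero at the start; "wrist_torque": the same for the moment, N m; "grip_width": finger opening in mm; "grasp_force": force on a finger pad.
Only numpy, scipy, OpenCV 4.12 (cv2) and the standard library are available. Lean on these libraries where they do the work, as an engineer would, in place of code of your own. Each camera call takes 0.05 s, during which the arm holds its last target. There are 200 camera calls.

## Working session

There is one attempt and no reset: what is moved stays moved. The work goes in short steps, each a Python script; the robot and the scene stay as the last script left them, time stands still between calls to the robot, and variables do not carry over. Pictures are saved under pics/ and viewed, at most 10 in all, crops included, and the job is handed in when it is done.

```bash
ls; mkdir -p pics; cat > h.py <<'E'
import numpy as np, cv2
from plant import ctrl, sensors, optics
def grab(n):
    s=sensors.read_state(); p=optics.camera_params(n); im,d=optics.grab_frame(n)
    if n=='wrist':
        T=np.array(p['T_tool_cam']); Rw=np.array(s['eef_rot']); 
        Rc=Rw@T[:3,:3]; tc=Rw@T[:3,3]+np.array(s['eef_pos'])
    else:
        R=np.array(p['R']); Rc=R.T; tc=-R.T@np.array(p['t'])
    return im,d,np.array(p['mtx']),p['k1'],Rc,tc
def cloud(g):
    im,d,K,k1,Rc,tc=g
    h,w=d.shape; u,v=np.meshgrid(np.arange(w),np.arange(h))
    pts=np.stack([u,v],-1).reshape(-1,1,2).astype(float)
    n=cv2.undistortPoints(pts,K,np.array([k1,0,0,0.])).reshape(h,w,2)
    c=np.dstack([n*d[...,None],d]); X=c@Rc.T+tc; X[d==0]=np.nan
    return X
def save(im,name): cv2.imwrite('pics/'+name,im[...,::-1])
E
python3 - <<'E'
from h import *
for n in('scene','top'):
    g=grab(n); save(g[0],n+'.png'); np.save(n+'.npy',cloud(g)); print(n,g[5],g[4][:,2])
s=sensors.read_state();print(s['t'],ctrl.tcp_to_tips,s['eef_rot'])
E
```

```text
pics
scene [1066.2780271   416.82217596  988.38393513] [-0.50991046 -0.35541482 -0.78337196]
top [ 228.84953064  -12.53034284 1398.44535676] [ 0.20027613  0.01012023 -0.97968722]
0.1 25.0 [[-9.58869155e-01  2.83847096e-01 -8.76689710e-04]
 [ 2.83848304e-01  9.58867223e-01 -1.94627839e-03]
 [ 2.88183558e-04 -2.11507321e-03 -9.99997722e-01]]
```

View pics/scene.png

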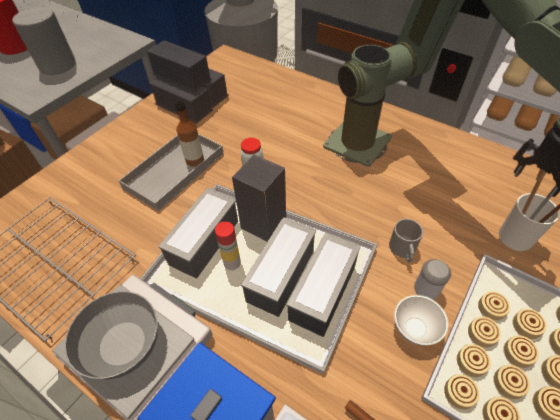

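View pics/top.png

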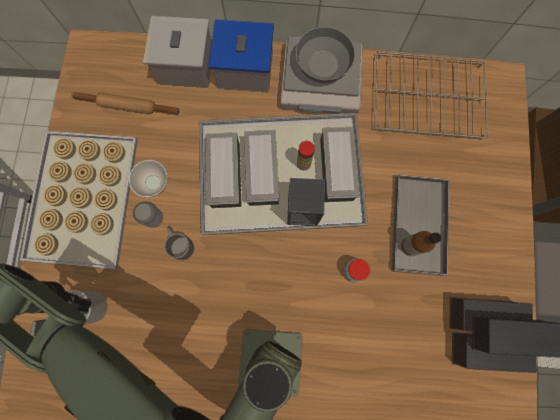

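The top view (up is +x) shows the lidded tins at columns 222, 262 and 340. The standing tin is at about (306,195), the can cap at (306,150), the tray at (420,225) with the bottle in its near half, and the jar at (357,270).

```bash
cat > m.py <<'E'
from h import *
import sys
def rect(X,box,z0,z1):
    u0,v0,u1,v1=box; P=X[v0:v1,u0:u1].reshape(-1,3); P=P[(P[:,2]>z0)&(P[:,2]<z1)]
    r=cv2.minAreaRect(P[:,:2].astype(np.float32)); return np.round(r[0],1),np.round(r[1],1),round(r[2],2),len(P),np.round(np.median(P[:,2]),1)
E
python3 - <<'E'
from m import *
X=np.load('top.npy')
print('standtop',rect(X,(270,160,340,235),215,245))
print('cap',rect(X,(290,130,325,175),164,182))
for n,b in dict(f0=(203,120,240,210),f1=(242,120,282,210),f2=(315,115,362,205)).items(): print(n,rect(X,b,95,115))
print('pan rim',rect(X,(190,105,375,240),17,27))
print('tray rim',rect(X,(380,165,460,285),33,46))
print('oil top',rect(X,(380,220,460,260),180,260))
print('jar',rect(X,(335,250,380,290),85,110))
S=np.load('scene.npy')
print('S standtop',rect(S,(225,150,295,200),222,240))
print('S cap',rect(S,(210,215,240,250),164,182))
print('S tray',rect(S,(110,120,235,215),34,46))
print('S rim',rect(S,(130,170,390,375),19,26))
for n,b in dict(f2=(160,185,240,240),f1=(243,215,318,290),f0=(290,230,360,310)).items(): print(n,rect(S,b,98,112))
E
```

```text
standtop (array([500.3, -67.4]), array([103.3, 102.6]), 2.26, 1246, np.float64(232.5))
cap (array([664.1, -60.1]), array([48.4, 47.2]), 6.4, 201, np.float64(173.4))
f0 (array([599.9, 206.9]), array([242.8, 105. ]), 7.67, 2309, np.float64(105.9))
f1 (array([617.8,  80.5]), array([242., 104.]), 7.81, 2295, np.float64(106.0))
f2 (array([ 650.3, -176.1]), array([241.6, 106. ]), 6.69, 2283, np.float64(106.0))
pan rim (array([646.2,  -9.3]), array([439.4, 616.7]), 7.87, 1409, np.float64(23.6))
tray rim (array([ 479.9, -466.6]), array([180.3, 327.6]), 89.58, 513, np.float64(39.1))
oil top (array([ 404.2, -436.6]), array([29.1, 31.2]), 21.88, 166, np.float64(239.1))
jar (array([ 307.8, -252.5]), array([64.5, 64.6]), 48.61, 371, np.float64(100.0))
S standtop (array([501.2, -66.7]), array([106.2, 105.3]), 1.5, 1187, np.float64(231.7))
S cap (array([667.7, -57.2]), array([46.2, 46.8]), 38.06, 259, np.float64(172.2))
S tray (array([ 480.9, -468.7]), array([185.1, 330.2]), 89.22, 482, np.float64(38.5))
S rim (array([ 667.6, -119.7]), array([486.5, 855. ]), 5.49, 1764, np.float64(23.3))
f2 (array([ 636.2, -162.8]), array([212.4, 132.7]), 7.01, 1955, np.float64(105.3))
f1 (array([601.3,  73.4]), array([239. , 189.8]), 33.28, 3494, np.float64(105.3))
f0 (array([582.5, 199.8]), array([236.4, 185.2]), 33.57, 3860, np.float64(105.3))
```

```bash
cat > fit.py <<'E'
from m import *
from scipy.optimize import minimize
def panfit(X):
    P=X.reshape(-1,3); P=P[(P[:,2]>19)&(P[:,2]<28)&(np.abs(P[:,0]-625)<260)&(np.abs(P[:,1]-15)<330)][:,:2]
    best=None; w=14
    for it in range(8):
        if it==0: p=np.array([625,15,np.radians(7.5)])
        def loc(p): c,s=np.cos(p[2]),np.sin(p[2]); return (P-p[:2])@np.array([[c,-s],[s,c]])
        def cost(p):
            L=np.abs(loc(p)); d=np.minimum(np.abs(L[:,0]-197.5)+1e3*(L[:,1]>285),np.abs(L[:,1]-274)+1e3*(L[:,0]>209)); 
            return np.minimum(d/w,1).__pow__(2).sum()
        p=minimize(cost,p,method='Nelder-Mead',options=dict(initial_simplex=[p,p+[8,0,0],p+[0,8,0],p+[0,0,.03]])).x; w=max(6,w*.8)
    return p,cost(p),len(P)
def toppan(xy,p): c,s=np.cos(p[2]),np.sin(p[2]); return np.array([[c,s],[-s,c]])@(np.array(xy)-p[:2])
E
python3 - <<'E'
from fit import *
X=np.load('top.npy'); p1=panfit(X); p2=panfit(np.load('scene.npy')); print(p1,p2)
p=p1[0]
for b in ((203,120,240,210),(242,120,282,210),(315,115,362,205)):
    r=rect(X,b,103,110); print(r, toppan(r[0],p))
print(toppan((500.7,-67),p),toppan((666,-58.5),p))
# IK for tip
yaw=np.radians(2); c,s=np.cos(yaw),np.sin(yaw); Rz=np.array([[c,-s,0],[s,c,0],[0,0,1]])
C=np.array([500.7,-67,3]); piv=C+Rz@[51,0,0]
q=None
for sgn in(1,-1):
  for th in range(0,91,10):
    t=np.radians(th); Ry=np.array([[np.cos(t),0,np.sin(t)],[0,1,0],[-np.sin(t),0,np.cos(t)]])
    g=piv+Rz@Ry@np.array([-102+4-6,0,229-4])
    z=Rz@Ry@[1,0,0]; y=sgn*(Rz@Ry@[0,0,1]); R=np.stack([np.cross(y,z),y,z],1)
    q=ctrl.solve_ik(g,R); print(sgn,th,g.round(),None if q is None else np.round(q,2))
s=sensors.read_state()
for a in (0,):
  R=np.array([[-1,0,0],[0,1,0],[0,0,-1.]])
  print(ctrl.solve_ik([666,-58.5,151],R),ctrl.solve_ik([561,-467,151],R))
print(sensors.read_state()['t'])
E
```

```text
(array([6.25193234e+02, 1.61369990e+01, 1.36976588e-01]), np.float64(522.8553667318083), 1487) (array([6.28049209e+02, 1.80977202e+01, 1.38015913e-01]), np.float64(843.5637174771861), 2075)
(array([599.1, 206.8]), array([241.2, 104.3]), 7.67, 1797, np.float64(106.2)) [1.85947671e-01 1.92440126e+02]
(array([617.4,  80.5]), array([241.2, 103.9]), 7.81, 1800, np.float64(106.2)) [ 1.06844373 64.82429183]
(array([ 650.2, -175.5]), array([241.6, 104.8]), 6.7, 1784, np.float64(106.3)) [  -1.39523635 -193.25664563]
[-134.67939603  -65.35890218] [ 30.23296292 -79.51001047]
1 0 [448. -69. 228.] None
1 10 [488. -67. 243.] None
1 20 [531. -66. 250.] [-0.61 -0.18  2.41  1.89  0.64 -2.22]
1 30 [574. -64. 250.] [-0.49 -0.13  2.25  1.48  0.45 -1.75]
1 40 [617. -63. 242.] [-0.39 -0.03  2.07  0.88  0.43 -1.12]
1 50 [657. -62. 227.] [-0.33  0.1   1.88  0.46  0.54 -0.68]
1 60 [694. -60. 206.] [-0.27  0.25  1.68  0.23  0.72 -0.45]
1 70 [727. -59. 178.] [-0.24  0.41  1.48  0.12  0.91 -0.33]
1 80 [755. -58. 144.] [-0.21  0.58  1.28  0.05  1.11 -0.26]
1 90 [777. -57. 107.] [-0.18  0.76  1.06  0.    1.32 -0.22]
-1 0 [448. -69. 228.] None
-1 10 [488. -67. 243.] None
-1 20 [531. -66. 250.] [-0.61 -0.18  2.41  1.89  0.64  0.92]
-1 30 [574. -64. 250.] [-0.49 -0.13  2.25  1.48  0.45  1.4 ]
-1 40 [617. -63. 242.] [-0.39 -0.03  2.07  0.88  0.43  2.02]
-1 50 [657. -62. 227.] [-0.33  0.1   1.88  0.46  0.54  2.46]
-1 60 [694. -60. 206.] [-0.27  0.25  1.68  0.23  0.72  2.69]
-1 70 [727. -59. 178.] [-0.24  0.41  1.48  0.12  0.91  2.81]
-1 80 [755. -58. 144.] None
-1 90 [777. -57. 107.] None
[-2.16905892e-01  4.93567025e-01  1.38582783e+00 -4.44089210e-16
  1.26219780e+00 -1.78770222e+00] [-8.12580435e-01  6.15801595e-01  1.19923771e+00 -4.44089210e-16
  1.32655335e+00 -2.38337676e+00]
0.1
```

```bash
cat > tip.py <<'E'
from h import *
def rot(a,ax):
    v=np.zeros(3); v[ax]=a; return cv2.Rodrigues(v)[0]
def pinch(C,yaw,th,pitch,side,h=199.,dx=-47.,back=6.,flip=1,dy=47.):
    """TCP pose: C=foot centre of standing tin, th tin tilt, pitch of tool below horizontal (rad)"""
    Rz=rot(yaw,2); piv=C+Rz@[51,0,0]
    g=piv+Rz@rot(th,1)@np.array([dx-51,side*dy,h])
    z=Rz@rot(pitch,1)@[1,0,0]; y=flip*(Rz@[0,1.,0]); R=np.stack([np.cross(y,z),y,z],1)
    return g-back*z,R
E
python3 - <<'E'
from tip import *
C=np.array([500.7,-67,3]); yaw=np.radians(7.8)
r=np.radians
for side in(1,-1):
 for flip in(1,-1):
  for a,b in((35,125),(40,130),(45,135),(50,140),(50,110),(60,120),(60,100)):
   o=''
   for th in range(0,91,10):
    g,R=pinch(C,yaw,r(th),r(a+(b-a)*th/90),side,flip=flip)
    q=ctrl.solve_ik(g,R); o+=' --' if q is None else f' {q[3]:.1f},{q[4]:.1f},{q[5]:.1f}'
   print(side,flip,a,b,o)
E
```

```text
1 1 35 125  -- 0.8,0.6,-2.7 0.4,0.7,-2.3 0.2,0.9,-2.1 0.1,1.0,-1.9 0.0,1.2,-1.9 -0.0,1.4,-1.8 -0.1,1.6,-1.8 -0.1,1.9,-1.8 -0.1,2.1,-1.8
1 1 40 130  -- 0.6,0.7,-2.5 0.3,0.8,-2.2 0.2,1.0,-2.0 0.1,1.1,-1.9 0.0,1.3,-1.8 -0.0,1.5,-1.8 -0.1,1.8,-1.8 -0.1,2.0,-1.8 -0.2,2.2,-1.8
1 1 45 135  0.8,0.7,-2.8 0.5,0.7,-2.4 0.2,0.9,-2.1 0.1,1.1,-2.0 0.0,1.2,-1.9 -0.0,1.4,-1.8 -0.1,1.7,-1.8 -0.1,1.9,-1.8 -0.1,2.1,-1.8 --
1 1 50 140  0.6,0.7,-2.6 0.3,0.8,-2.3 0.2,1.0,-2.1 0.1,1.1,-1.9 0.0,1.3,-1.9 -0.0,1.5,-1.8 -0.1,1.8,-1.8 -0.1,2.0,-1.8 -0.2,2.2,-1.8 --
1 1 50 110  0.6,0.7,-2.6 0.4,0.8,-2.3 0.3,0.8,-2.2 0.2,1.0,-2.0 0.1,1.1,-1.9 0.0,1.2,-1.9 0.0,1.3,-1.8 -0.0,1.5,-1.8 -0.1,1.6,-1.8 -0.1,1.7,-1.8
1 1 60 120  0.4,0.8,-2.4 0.2,0.9,-2.2 0.1,1.0,-2.0 0.1,1.1,-1.9 0.0,1.3,-1.9 -0.0,1.4,-1.8 -0.0,1.5,-1.8 -0.1,1.7,-1.8 -0.1,1.8,-1.8 -0.1,2.0,-1.8
1 1 60 100  0.4,0.8,-2.4 0.3,0.9,-2.2 0.2,0.9,-2.1 0.1,1.0,-2.0 0.1,1.1,-1.9 0.0,1.2,-1.9 0.0,1.3,-1.8 -0.0,1.3,-1.8 -0.0,1.4,-1.8 -0.0,1.5,-1.8
1 -1 35 125  -- 0.8,0.6,0.4 0.4,0.7,0.8 0.2,0.9,1.1 0.1,1.0,1.2 0.0,1.2,1.3 -0.0,1.4,1.3 -0.1,1.6,1.3 -0.1,1.9,1.4 -0.1
[... 1989 characters left out ...]
1.2 -0.2,2.0,1.2 -0.2,2.3,1.2
-1 -1 45 135  0.9,0.8,0.1 0.6,0.8,0.5 0.3,0.9,0.8 0.2,1.1,1.0 0.0,1.3,1.1 -0.0,1.5,1.2 -0.1,1.7,1.2 -0.1,1.9,1.2 -0.2,2.1,1.2 --
-1 -1 50 140  0.8,0.8,0.2 0.5,0.9,0.6 0.2,1.0,0.9 0.1,1.2,1.0 0.0,1.4,1.1 -0.1,1.6,1.2 -0.1,1.8,1.2 -0.2,2.0,1.2 -0.2,2.2,1.2 --
-1 -1 50 110  0.8,0.8,0.2 0.5,0.8,0.5 0.4,0.9,0.7 0.2,1.0,0.9 0.1,1.1,1.0 0.1,1.2,1.1 0.0,1.4,1.2 -0.0,1.5,1.2 -0.1,1.6,1.2 -0.1,1.8,1.3
-1 -1 60 120  0.5,0.9,0.5 0.3,1.0,0.7 0.2,1.1,0.9 0.1,1.2,1.0 0.0,1.3,1.1 -0.0,1.4,1.2 -0.1,1.6,1.2 -0.1,1.7,1.2 -0.1,1.8,1.2 -0.2,2.0,1.2
-1 -1 60 100  0.5,0.9,0.5 0.4,0.9,0.7 0.3,1.0,0.8 0.2,1.0,1.0 0.1,1.1,1.0 0.1,1.2,1.1 0.0,1.3,1.2 -0.0,1.4,1.2 -0.0,1.4,1.2 -0.1,1.5,1.2
```

```bash
python3 - <<'E'
from tip import *
R=np.array([[-1,0,0],[0,1,0],[0,0,-1.]])
s=sensors.read_state(); p=np.array(s['eef_pos'])
ctrl.set_joints(ctrl.solve_ik(p+[60,-60,90],s['eef_rot']))
ctrl.move_ptp([680,-58.5,320],R)
ctrl.move_l([667,-58.5,200],vel=200)
g=grab('scene'); save(g[0],'a1.png'); g=grab('wrist'); save(g[0],'w1.png'); X=cloud(g)
P=X.reshape(-1,3); m=(P[:,2]>164)&(P[:,2]<180); print(m.sum(),P[m].mean(0),np.ptp(P[m][:,:2],axis=0) if m.any() else 0)
print(sensors.read_state()['t'])
im=np.hstack([cv2.imread('pics/a1.png')[80:320,100:400],cv2.imread('pics/w1.png')[::1,::1][:240,:560]][:2]); im=cv2.hconcat([cv2.resize(cv2.imread('pics/a1.png')[60:320,100:400],(400,347)),cv2.resize(cv2.imread('pics/w1.png'),(400,347))]); cv2.imwrite('pics/v1.png',im)
E
```

```text
8928 [662.21345352 -60.1183168  171.58539179] [49.64015504 49.3533266 ]
4.0417
```

View pics/v1.png

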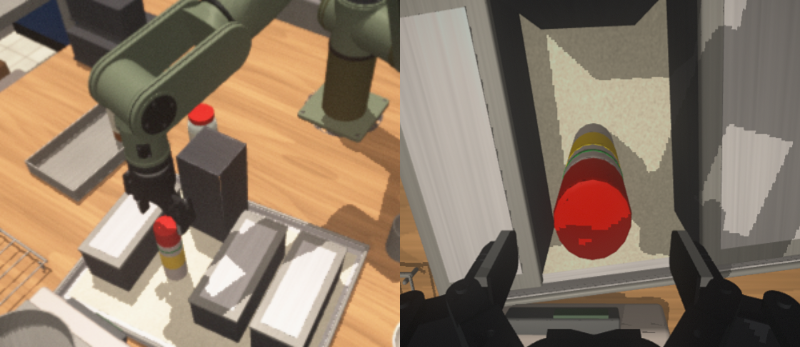

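The wrist view shows the cap between the open fingers at (592,218). The scene view shows the forearm well clear of the standing tin. I'll grasp the can.

```bash
python3 - <<'E'
from tip import *
R=np.array([[-1,0,0],[0,1,0],[0,0,-1.]])
def st(l): s=sensors.read_state(); print(l,round(s['t'],2),np.round(s['eef_pos'],1),np.round(s['force'],1),s['grip_width'],s['grasp_force'])
print(ctrl.move_l([665,-59.5,154],vel=150,threshold=15)); st('down')
ctrl.gripper_to(40,force=50); st('grip')
ctrl.move_l([665,-59.5,320],vel=200); st('up')
ctrl.move_ptp([563,-467,320],R)
ctrl.move_l([563,-467,175],vel=200)
print(ctrl.move_l([563,-467,152],vel=30,threshold=5)); st('placed')
ctrl.gripper_to(85); ctrl.hold(.2); st('open')
ctrl.move_l([563,-467,290],vel=250)
g=grab('top'); save(g[0],'t2.png'); X=cloud(g); np.save('t2.npy',X)
from m import rect
print(rect(X,(395,165,450,230),164,185)); print(rect(X,(270,160,340,235),215,245))
cv2.imwrite('pics/v2.png',cv2.resize(g[0][90:300,190:460,::-1],(771,600)))
st('end')
E
```

```text
False
down 4.5 [665.1 -59.5 154.2] [0.7 0.3 0.5] 85.58200318387044 0.0
grip 4.92 [666.2 -59.6 155.8] [0.6 0.5 3.1] 48.98144024691815 52.40792155265808
up 5.91 [663.9 -59.3 317.4] [ 0.8  0.  -3.1] 49.03315137433647 52.10683822631836
True
placed 8.93 [ 562.7 -466.9  156.9] [0.  0.6 4.4] 49.306422096719444 52.496631145477295
open 9.58 [ 561.8 -465.8  154.5] [ 0.3 -0.3  0.2] 85.43432075331678 0.0
(array([0., 0.]), array([0., 0.]), 0.0, 0, np.float64(nan))
(array([499.5, -67.3]), array([103.4, 102. ]), 2.04, 1242, np.float64(232.5))
end 10.32 [ 562.1 -466.1  286.8] [ 0.2 -0.   0.3] 85.0339523072061 0.0
  return _methods._mean(a, axis=axis, dtype=dtype,
  ret = ret.dtype.type(ret / rcount)
```

View pics/v2.png

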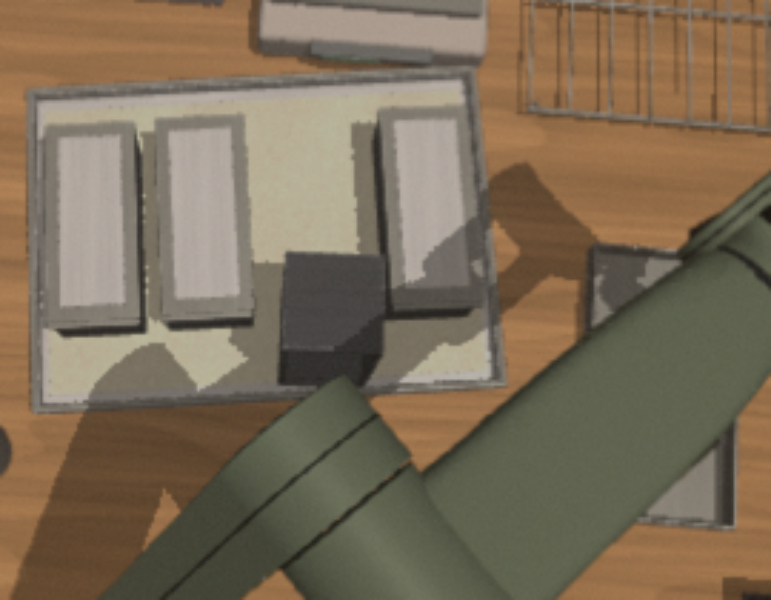

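Arm hides the tray for now; the can was set down with 4.4 N of contact. Next is pinching the +y side wall rim of the standing tin.

```bash
cat >> tip.py <<'E'
def st(l): s=sensors.read_state(); print(l,round(s['t'],2),np.round(s['eef_pos'],1),np.round(s['force'],1),np.round(s['wrist_torque'],1),round(s['grip_width'],1),round(s['grasp_force'],1))
r=np.radians
C0=np.array([500,-67.2,3]); YAW0=r(2.05)
PAN=np.array([625.2,16.1]); PY=0.1355   # pan centre, yaw
E
python3 - <<'E'
from tip import *
R=np.array([[-1,0,0],[0,1,0],[0,0,-1.]])
R2=np.array([[1,0,0],[0,-1,0],[0,0,-1.]])
s=sensors.read_state()
pre,Rp=pinch(C0,YAW0,0,r(45),1,back=106,flip=-1)
gr,_=pinch(C0,YAW0,0,r(45),1,flip=-1)
print(pre,gr)
ctrl.move_ptp([470,-320,330],R2); st('way')
ctrl.move_ptp(pre+[0,0,0],Rp); ctrl.gripper_to(50); st('pre')
g=grab('wrist'); save(g[0],'w3.png'); g2=grab('scene'); X=cloud(g2); np.save('s3.npy',X)
from m import rect
print(rect(X,(225,150,295,200),225,240))
cv2.imwrite('pics/v3.png',cv2.hconcat([cv2.resize(g2[0][60:320,100:400,::-1],(400,347)),cv2.resize(g[0][...,::-1],(400,347))]))
st('end')
E
```

```text
[376.44346646 -24.59254776 276.95331881] [447.1088891  -22.06311251 206.24264069]
way 13.03 [ 470.  -320.1  329.9] [-0.5  0.7  0. ] [ 0.  0. -0.] 84.8 0.0Traceback (most recent call last):
  File "<stdin>", line 9, in <module>
plant.MotionError: the arm cannot take that pose within its joint ranges
```

```bash
python3 - <<'E'
from tip import *
for h in (199,185):
 for pt in (45,50,55,60,65,70):
  for off in ((0,0,0),(-20,0,0),(-40,0,0),(-60,0,0),(-30,0,40),(-40,0,80),(-50,0,120)):
   g,R=pinch(C0,YAW0,0,r(pt),1,h=h,flip=-1)
   q=ctrl.solve_ik(g+off,R)
   print(h,pt,off,None if q is None else np.round(q,2))
E
```

```text
199 45 (0, 0, 0) [-0.48 -0.45  2.42  0.71  0.57  0.57]
199 45 (-20, 0, 0) [-0.53 -0.53  2.46  0.7   0.63  0.55]
199 45 (-40, 0, 0) None
199 45 (-60, 0, 0) None
199 45 (-30, 0, 40) [-0.55 -0.65  2.42  0.6   0.77  0.67]
199 45 (-40, 0, 80) [-0.58 -0.74  2.38  0.55  0.9   0.74]
199 45 (-50, 0, 120) [-0.61 -0.81  2.32  0.52  1.03  0.79]
199 50 (0, 0, 0) [-0.44 -0.42  2.36  0.53  0.63  0.75]
199 50 (-20, 0, 0) [-0.48 -0.49  2.4   0.54  0.67  0.72]
199 50 (-40, 0, 0) [-0.53 -0.57  2.44  0.54  0.73  0.7 ]
199 50 (-60, 0, 0) None
199 50 (-30, 0, 40) [-0.5  -0.6   2.36  0.47  0.81  0.8 ]
199 50 (-40, 0, 80) [-0.53 -0.68  2.32  0.44  0.94  0.85]
199 50 (-50, 0, 120) [-0.55 -0.75  2.26  0.42  1.06  0.88]
199 55 (0, 0, 0) [-0.41 -0.38  2.3   0.4   0.69  0.89]
199 55 (-20, 0, 0) [-0.44 -0.44  2.34  0.4   0.73  0.86]
199 55 (-40, 0, 0) [-0.48 -0.52  2.38  0.41  0.78  0.83]
199 55 (-60, 0, 0) [-0.52 -0.6   2.42  0.42  0.83  0.8 ]
199 55 (-30, 0, 40) [-0.46 -0.54  2.3   0.37  0.86  0.91]
199 55 (-40, 0, 80) [-0.48 -0.62  2.26  0.35  0.99  0.94]
199 55 (-50, 0, 120) [-0.5  -0.68  2.21  0.33  1.1   0.
[... 2780 characters left out ...]
.83  1.04]
185 65 (-40, 0, 0) [-0.4  -0.38  2.28  0.24  0.86  1.02]
185 65 (-60, 0, 0) [-0.43 -0.45  2.32  0.24  0.9   0.99]
185 65 (-30, 0, 40) [-0.38 -0.41  2.21  0.21  0.96  1.06]
185 65 (-40, 0, 80) [-0.4  -0.49  2.17  0.2   1.07  1.08]
185 65 (-50, 0, 120) [-0.41 -0.55  2.12  0.2   1.18  1.08]
185 70 (0, 0, 0) [-0.32 -0.21  2.14  0.15  0.9   1.14]
185 70 (-20, 0, 0) [-0.34 -0.27  2.18  0.16  0.91  1.12]
185 70 (-40, 0, 0) [-0.36 -0.33  2.22  0.17  0.93  1.09]
185 70 (-60, 0, 0) [-0.39 -0.39  2.26  0.17  0.96  1.07]
185 70 (-30, 0, 40) [-0.35 -0.35  2.15  0.15  1.03  1.13]
185 70 (-40, 0, 80) [-0.36 -0.42  2.11  0.15  1.14  1.13]
185 70 (-50, 0, 120) [-0.38 -0.48  2.06  0.14  1.24  1.13]
```

```bash
python3 - <<'E'
from tip import *
gr,Rp=pinch(C0,YAW0,0,r(55),1,h=184,flip=-1)
ctrl.move_ptp(gr+[-55,0,110],Rp); ctrl.gripper_to(50); st('hi')
ctrl.move_l(gr+[-58,0,0]); st('pre')
g=grab('wrist'); save(g[0],'w3.png'); g2=grab('scene'); X=cloud(g2); np.save('s3.npy',X)
from m import rect
print(rect(X,(225,150,295,200),225,240))
cv2.imwrite('pics/v3.png',cv2.hconcat([cv2.resize(g2[0][60:320,100:400,::-1],(400,347)),cv2.resize(g[0][...,::-1],(400,347))]))
st('end')
E
```

```text
hi 14.64 [393.1 -22.3 301.9] [0.  0.5 0.3] [-0.   0.2  0. ] 49.8 0.0
pre 15.53 [390.5 -22.3 192.9] [0.8 0.4 0. ] [0.  0.3 0. ] 50.4 0.0
(array([467.3, -67.1]), array([171.5, 104.2]), 1.39, 1148, np.float64(231.8))
end 15.62 [390.8 -22.5 193.5] [0.2 0.5 0.2] [-0.   0.2  0. ] 49.7 0.0
```

View pics/v3.png

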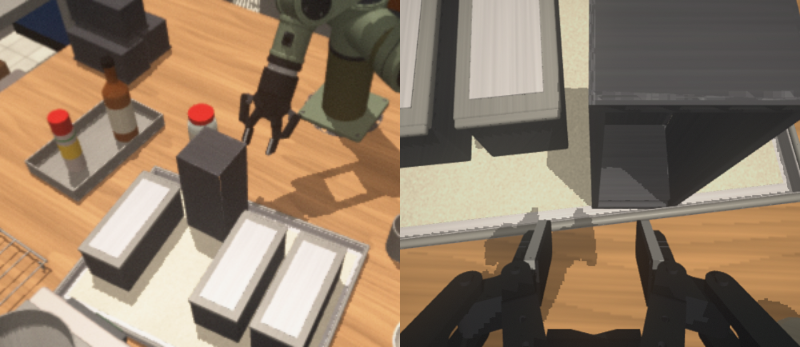

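The can stands upright in the tray's far half. The wrist view shows the tin's left wall at column 595, midway between the fingers at 545 and 640. I'll go in, pinch, square it while standing, and start the tilt.

```bash
cat >> tip.py <<'E'
H=184.
def C1(px=-133.,py=-67.5):
    return np.r_[PAN+rot(PY,2)[:2,:2]@[px,py],3.]
E
python3 - <<'E'
from tip import *
gr,Rp=pinch(C0,YAW0,0,r(55),1,h=H,flip=-1)
print(ctrl.move_l(gr,vel=120,threshold=10)); st('in')
ctrl.gripper_to(0,force=60); st('grip')
c1=C1(); print(c1)
N=3
for i in range(1,N+1):
    f=i/N; g,R=pinch(C0+(c1-C0)*f,YAW0+(PY-YAW0)*f,0,r(55),1,h=H,flip=-1)
    ctrl.move_l(g,R,vel=40)
st('yawed')
g2=grab('scene'); X=cloud(g2); g=grab('wrist')
from m import rect
print(rect(X,(225,150,275,200),228,236))
cv2.imwrite('pics/v4.png',cv2.hconcat([cv2.resize(g2[0][60:320,100:400,::-1],(400,347)),cv2.resize(g[0][...,::-1],(400,347))]))
E
```

```text
False
in 16.26 [447.6 -21.8 191.8] [ 0.7  0.  -1.3] [0.1 0.2 0. ] 50.2 0.0
grip 16.72 [447.7 -21.9 192.1] [-4.   0.2  3.7] [0.1 0.4 0.2] 7.1 59.1
[502.53737745 -68.74769313   3.        ]
yawed 17.47 [446.4 -29.6 192.1] [-2.9 -0.8  2.9] [-0.2  0.3 -0.1] 6.8 59.9
(array([485.1, -71.4]), array([143.3, 103.6]), 7.16, 1068, np.float64(231.7))
```

View pics/v4.png

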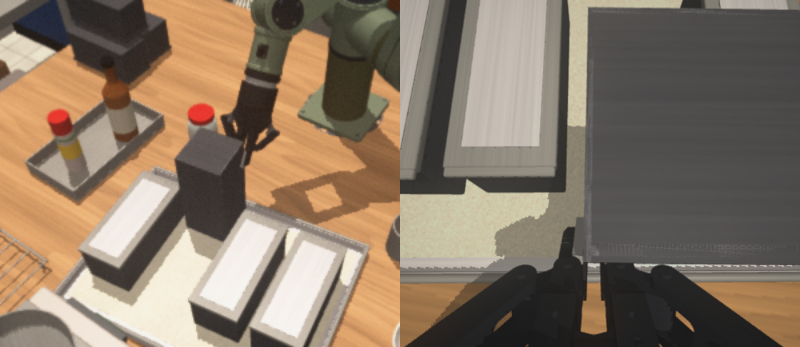

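```bash
python3 - <<'E'
from tip import *
c1=C1()
for th in list(range(6,85,6))+[87]:
    g,R=pinch(c1,PY,r(th),r(55+th*65/90),1,h=H,flip=-1)
    ctrl.move_l(g,R,vel=70)
    s=sensors.read_state(); F=np.linalg.norm(s['force']); 
    if th%12==0 or th>80 or F>12: st(th)
    if F>25: print('abort'); break
g2=grab('scene'); g=grab('wrist'); np.save('s5.npy',cloud(g2))
cv2.imwrite('pics/v5.png',cv2.hconcat([cv2.resize(g2[0][60:320,100:400,::-1],(400,347)),cv2.resize(g[0][...,::-1],(400,347))]))
E
```

```text
12 18.5 [485.2 -22.8 206.7] [-1.   1.  -6.2] [0.2 1.  0. ] 6.8 59.1
24 19.43 [529.5 -17.3 215.9] [-0.5  0.4 -6.5] [ 0.2  0.7 -0. ] 7.1 59.3
36 20.37 [574.9 -11.3 217.2] [-3.3  1.7  5.9] [ 0.5  0.9 -0.1] 7.0 59.6
48 21.3 [622.1  -5.  211.6] [ 2.1  5.2 13. ] [ 0.9  0.1 -0.1] 7.2 59.8
54 21.77 [644.5  -1.9 204.8] [ 4.3  4.9 15.9] [ 0.9 -0.5 -0.2] 6.9 59.7
60 22.23 [665.5   1.  195.9] [ 8.   5.5 17.9] [ 1.  -0.7 -0.3] 6.8 59.6
66 22.7 [685.4   3.7 184.4] [10.3  5.5 17.2] [ 1.  -0.9 -0.3] 6.8 59.2
72 23.17 [696.7   4.2 163.9] [6.6 1.3 8.8] [ 0.1 -0.2  0.1] 6.6 58.9
84 24.1 [720.3   8.1 124.4] [ 1.8 -0.5 -1.7] [ 0.  -0.3  0.2] 7.0 58.4
87 24.41 [725.6   9.1 115. ] [-0.4 -1.1 -2.2] [ 0.1 -0.   0.2] 6.8 58.3
```

View pics/v5.png

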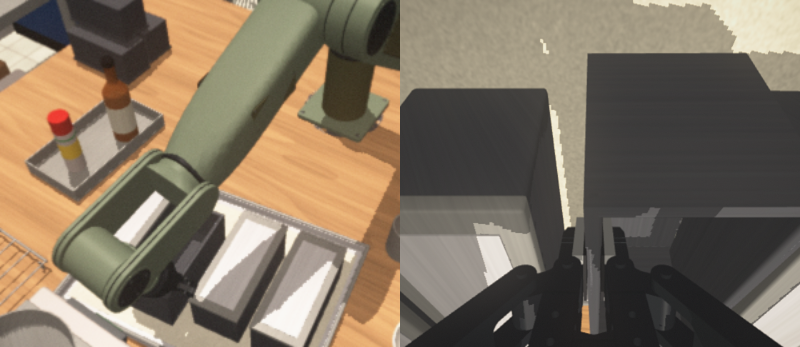

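The tin is almost flat, and the outer finger sits in the gap beside the neighbouring tin (wrist view, about column 565). I'll lower it the last few degrees, release narrowly and retract.

```bash
python3 - <<'E'
from tip import *
c1=C1()
g,R=pinch(c1,PY,r(90),r(120),1,h=H,flip=-1)
print(ctrl.move_l(g,R,vel=40)); st('90')
if sensors.read_state()['force'][2]<3: print(ctrl.move_l(g-[0,0,8],vel=25,threshold=4)); st('dn')
ctrl.gripper_to(17); ctrl.hold(.2); st('open')
ctrl.move_l(np.array(sensors.read_state()['eef_pos'])-R[:,2]*80,vel=120,threshold=12); st('out')
p=np.array(sensors.read_state()['eef_pos']); 
g2=grab('wrist'); X=cloud(g2); np.save('w6.npy',X)
ctrl.move_ptp([480,-280,330],np.array([[1,0,0],[0,-1,0],[0,0,-1.]]));st('away')
g=grab('top'); np.save('t6.npy',cloud(g)); np.save('s6.npy',cloud(grab('scene')))
cv2.imwrite('pics/v6.png',cv2.hconcat([cv2.resize(g[0][100:250,180:380,::-1],(460,345)),cv2.resize(g2[0][...,::-1],(340,345))]))
E
```

```text
False
90 24.93 [732.1  10.2 106.4] [ 0.7  0.2 -1.7] [ 0.3 -0.3 -0. ] 6.8 58.5
True
dn 25.18 [732.7  10.1 104.8] [ 2.7 -0.7  4.6] [0.1 0.2 0.1] 6.7 59.3
open 25.64 [731.7  10.4 101.8] [ 1.2  0.8 -0.7] [ 0.1 -0.2 -0. ] 17.3 0.0
out 26.45 [771.   15.8 170.2] [-0.1  0.5 -0.9] [ 0.1 -0.2  0. ] 16.8 0.0
away 28.12 [ 480.6 -279.8  329.8] [-1.  -0.5 -0.7] [-0.1  0.  -0. ] 17.0 0.0
```

View pics/v6.png

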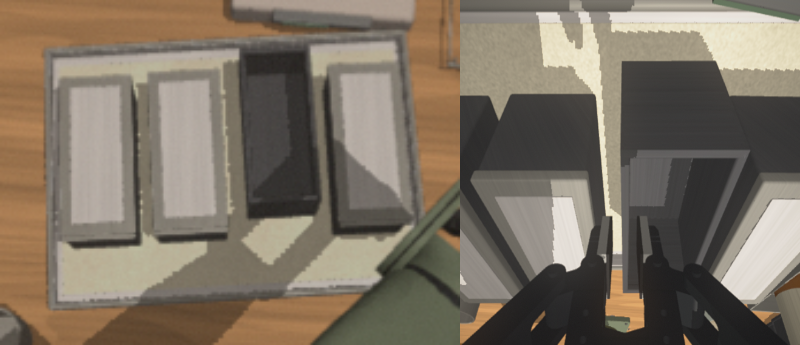

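The tin lies flat, mouth up, about 30 mm too far along the row, with the lidded tins apparently undisturbed. I'll measure them all the same way.

```bash
python3 - <<'E'
from fit import *
X=np.load('t6.npy'); p=panfit(X)[0]; print(p)
for n,b in dict(f0=(203,120,240,210),f1=(242,120,282,210),f2=(321,115,362,205),tin=(282,112,320,200)).items():
    for z in((103,110),(98,110)):
        q=rect(X,b,*z); print(n,q,toppan(q[0],p).round(1))
u0,v0=282,112; P=X[112:205,282:321].reshape(-1,3); P=P[(P[:,2]>98)&(P[:,2]<110)]
L=np.array([toppan(q,p) for q in P[:,:2]]); print(L.min(0),L.max(0),np.percentile(L,[1,99],axis=0))
S=np.load('s6.npy').reshape(-1,3); S=S[(S[:,2]>99)&(S[:,2]<109)]; L=np.array([toppan(q,p) for q in S[:,:2]])
for n,y0,y1 in(('f0',130,260),('f1',1,128),('tin',-133,-14),('f2',-260,-133)):
    m=(L[:,1]>y0)&(L[:,1]<y1)&(abs(L[:,0])<180); Q=L[m]; print(n,len(Q),cv2.minAreaRect(Q.astype(np.float32)),np.percentile(Q,[1,99],axis=0).round(1).tolist())
E
```

```text
[6.25122530e+02 1.59602584e+01 1.38357727e-01]
f0 (array([598.8, 206.3]), array([240.3, 104.5]), 7.67, 1837, np.float64(106.2)) [  0.2 192.2]
f0 (array([600. , 206.8]), array([242.8, 104.9]), 7.61, 2150, np.float64(105.7)) [  1.4 192.5]
f1 (array([617.5,  80.5]), array([242. , 103.9]), 7.78, 1847, np.float64(106.2)) [ 1.4 65. ]
f1 (array([617.7,  80.7]), array([242.2, 104.4]), 7.84, 2136, np.float64(105.8)) [ 1.6 65.1]
f2 (array([ 650.5, -175.7]), array([241. , 104.6]), 6.89, 1814, np.float64(106.3)) [  -1.3 -193.3]
f2 (array([ 650.6, -176.2]), array([241. , 105.5]), 6.92, 2115, np.float64(105.8)) [  -1.3 -193.8]
tin (array([668.9, -46.6]), array([230.8, 102.1]), 7.86, 354, np.float64(105.7)) [ 34.7 -68. ]
tin (array([668.8, -46.5]), array([232. , 102.3]), 8.07, 469, np.float64(104.9)) [ 34.6 -67.9]
[ -81.32753701 -119.31489436] [150.72489972 -16.87081589] [[ -80.41483602 -118.80485875]
 [ 149.32108748  -17.05031934]]
f0 3410 ((0.9060516357421875, 193.3819580078125), (104.44009399414062, 243.01132202148438), 89.59467315673828) [[-114.4, 142.7], [120.7, 244.8]]
f1 3075 ((2.6398391723632812, 65.89927673339844), (242.60838317871094, 105.44072723388672), 0.11307427287101746) [[-113.8, 15.7], [122.0, 117.7]]
tin 743 ((35.60523223876953, -66.96133422851562), (231.25462341308594, 104.11885833740234), 0.2309107631444931) [[-78.5, -117.9], [150.7, -15.4]]
f2 2522 ((0.6243896484375, -192.10728454589844), (106.1926498413086, 241.2814178466797), 89.14131927490234) [[-116.5, -243.3], [119.5, -140.1]]
```

```bash
python3 - <<'E'
from tip import *
yaw=.1375; Rz=rot(yaw,2); pan=np.array([625.15,16.05,0])
G=pan+Rz@[145,-68,0]
best=None
for sg in(1,-1):
    y=Rz@[sg,0,0]; z=np.array([0,0,-1.]); R=np.stack([np.cross(y,z),y,z],1)
    q=ctrl.solve_ik(G+[0,0,107],R); print(sg,q)
    if q is not None and (best is None or abs(q[5])<best[0]): best=(abs(q[5]),R)
R=best[1]
ctrl.move_ptp(G+[0,0,230],R); ctrl.gripper_to(40); 
ctrl.move_l(G+[0,0,150],vel=200); st('above')
print(ctrl.move_l(G+[0,0,108],vel=80,threshold=8)); st('in')
ctrl.gripper_to(0,force=40); st('grip')
p=np.r_[G[:2],109]
ctrl.move_l(p+Rz@[-20,3.7,0],vel=35); st('mid')
ctrl.move_l(p+Rz@[-34.3,3.7,0],vel=35); ctrl.hold(.3); st('slid')
e=np.array(sensors.read_state()['eef_pos']); print('eef in pan',(Rz.T@(e-pan)).round(1))
ctrl.gripper_to(40); ctrl.hold(.2)
ctrl.move_l(p+Rz@[-34.3,3.7,100],vel=150)
ctrl.move_ptp([480,-280,330],np.array([[1,0,0],[0,-1,0],[0,0,-1.]])); st('away')
g=grab('top'); np.save('t7.npy',cloud(g)); cv2.imwrite('pics/v7.png',cv2.resize(g[0][100:290,180:460,::-1],(800,543)))
from fit import *
X=np.load('t7.npy'); p=panfit(X)[0]; print(p)
for n,b in dict(f0=(203,120,240,210),f1=(242,120,282,210),f2=(321,115,362,205),tin=(282,112,320,205)).items():
    q=rect(X,b,101,110); print(n,q,toppan(q[0],p).round(1))
E
```

```text
1 [-1.51295063e-01  7.59106487e-01  1.06169560e+00 -4.44089210e-16
  1.32079056e+00 -2.88795063e-01]
-1 None
above 30.61 [778.2 -31.5 150. ] [-0.8 -0.3  0.8] [-0. -0. -0.] 40.3 0.0
False
in 31.28 [778.  -31.4 107.5] [-0.1  0.3  0.1] [0. 0. 0.] 40.0 0.0
grip 31.67 [778.6 -31.6 109.2] [ 0.  -0.5  2.8] [0. 0. 0.] 6.8 39.8
mid 32.4 [757.1 -30.4 109.1] [0.2 0.1 2.5] [ 0.  -0.2  0.1] 7.1 40.3
slid 33.26 [743.  -32.6 109.1] [-1.9  0.4  5.6] [ 0.   0.1 -0. ] 7.2 40.5
eef in pan [110.1 -64.3 109.1]
away 36.12 [ 480.3 -279.6  329.3] [-0.   0.4 -1.3] [-0. -0.  0.] 39.9 0.0
[6.25064424e+02 1.61524396e+01 1.36915672e-01]
f0 (array([599.1, 206.8]), array([241.7, 104.9]), 7.64, 2057, np.float64(105.7)) [  0.3 192.4]
f1 (array([618.2,  80.7]), array([241.4, 104.1]), 7.82, 2040, np.float64(105.8)) [ 2.  64.9]
f2 (array([ 650.6, -176. ]), array([241.5, 104.8]), 6.8, 2053, np.float64(105.9)) [  -0.9 -193.8]
tin (array([633.8, -47.6]), array([231. , 102.5]), 7.8, 447, np.float64(105.2)) [ -0.  -64.3]
```

View pics/v7.png

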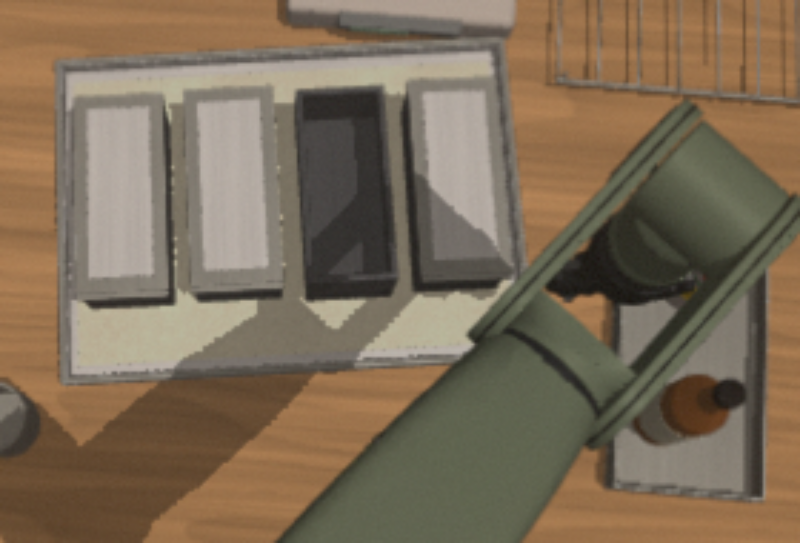

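The tin is centred in the row (pan x 0.0, y -64.3, square within 0.1°) with about 25 mm clear on each side. The lidded tins haven't moved. Handing in.

```bash
python3 -c "
from h import *
print(ctrl.finish_job())"
```

```text
the job is handed in; nothing more can be done
None
```

I handed the job in at about 36 s: the can stands upright in the drip tray's far half, and the tin lies flat, mouth up, centred end to end and square, with about 25 mm clear on each side and the lidded tins unmoved.

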